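# Lock the bayonet cap onto the air-filter housing

## Robot

A 6-joint arm with a two-finger parallel gripper is mounted at the origin on the work surface. World frame = base frame: x ahead of the robot, y to its left, z up, the work surface at z = 0. Lengths are in m, angles in rad, forces in N, time in s.
With the tool pointing down it reaches from about 0.375 to 0.9 m from the base axis. Payload 3.1 kg.
Tool frame: the origin (TCP) lies midway between the tips of the shut fingers; the grasp point (between the pads) lies 19 mm behind it; z points along the fingers, y is the line along which they close (so a half turn about z gives the same grasp; the last joint's range is limited). The gripper opens to 85 mm and grips with 20 to 120 N. Pads are 22 mm wide; open, the fingers measure 114 mm over their backs; the gripper's body (76 mm by 85 mm) begins 54 mm behind the grasp point. The pads swing forward as they close: fully open they stand 13 mm farther back than shut.
Start: joints at [1.099, 0.527, 1.433, -0, 1.181, -0.178], TCP at [0.181, 0.598, 0.231] pointing down, gripper open.
Joint ranges: [-3.08, 3.08], [-0.75, 2.2], [0.22, 2.44], [-1.43, 4.57], [0, 2.65], [-2.85, 2.85]. Speed limits (rad/s): [2.79, 2.79, 3.14, 3.14, 3.14, 3.14].

## Interface

Orientations are given as a unit quaternion [x, y, z, w].
In Python, from station import manip gives the robot as it stands.
- The arm moves only by the tool step_arm, never from a script. Its argument "targets" is text: rows parted by semicolons, each of 4 numbers parted by spaces: the shift along the tool's x, y, z in mm, then the turn about the tool's z in degrees. A call has 1 to 12 rows; each row is the pose to reach, as a shift and turn from the pose commanded when the call began, along the tool's axes at that moment; what a row does not reach only later rows make up. A row lasts 1/10 s, in which the tool goes at most 50 mm and 8.59 degrees, less where a joint would pass 70% of its speed; a pose out of reach is approached as far as the arm can. A call with a gripper value outside its range is refused whole. "gripper" is the closure, from 0 (fully open) to 1 (shut), set as the call begins (left out, the last holds). The fingers move at their own pace and stop on an object; "squeeze" is the grip in N (left out, the last holds). Time passes only in rows, so rows that repeat a pose let the fingers close. It gives the time, the measured TCP pose, the force, the opening and the grip force at its end, in the units of the state.
- manip.sense(): the state, without advancing time (a new reading comes with each control period).
- manip.snapshot(name): name is "scene" or "top" or "wrist"; returns the picture (480x640x3 uint8, red, green, blue); there is no depth.
- manip.get_calibration(name): a dict with "fov_y" (degrees; the focal length in pixels is half the picture's height over the tangent of half this angle, whatever the lens; pixels are square), "cx", "cy" (the principal point, pixels), "k1" (the pictures are not rectified: a ray, as slopes to the right and down, at radius r is drawn at 1 + k1 r^2 times it, then the intrinsics apply), "extrinsics" (4x4, takes a point from camera to world coordinates); the wrist camera has in their place "tool_from_camera" (4x4, takes a point from camera to tool coordinates, whose origin is the TCP and whose axes are the flange's). Camera axes: x right, y down, z forward; pixel columns grow to the right and rows downward; lengths in m; the calibration is good to about 2 mm. A picture is of the moment at which its call begins: read the wrist's pose just before it. get_calibration takes no time and is no camera call.
- manip.sign_off(): hands the job in; it is judged then, once.
Trained networks look in the newest picture that a camera, given by its name, has taken for a name from the list of things; names that differ only in an ending like _2 or _b are one class to them, and where a whole thing is asked for, a point or a joint stands for the part that bears it (a point fixed in the world has none). Each returns a list of dicts, best first, with "p" (0 to 1); they miss things now and then, are a little off and sometimes report something else, mostly with a low value. They report only what shows in the picture. A call takes as long as a camera call. They do not tell look-alikes from the thing itself.
- manip.recognise(camera, query): "position" ([column, row] in pixels, amid what is visible of it).
- manip.masks_of(camera, query): "pixels" (480x640 bool, what is visible of it) and "position" ([column, row] in pixels, amid what is visible of it).
- manip.mark_of(camera, query): "position" ([column, row] in pixels: a listed point, or the origin of a listed thing).
The state is a dict: "t": time; "q": joint angles; "qd": joint speeds; "tau": joint torques, N m; "tcp_pos": TCP position; "tool_rot": TCP orientation; "force": force on the tool from outside, world axes, zero at the start; "ft_torque": the same for the moment, N m; "finger_gap": opening from 0.0 (shut) to 1.0 (fully open); "gripper_force": force on a finger pad.
Only numpy, scipy, OpenCV 4.12 (cv2) and the standard library are available. Lean on these libraries where they do the work, as an engineer would, in place of code of your own. Each camera call takes 0.05 s, during which the arm holds its last target. There are 200 camera calls.

## Task

Close the air-line filter housing with the larger of the two black bayonet caps kept under the wire rack, whose levers stick out at its front: draw it out, stand it flat on the open counter clear of the rack and let go of it, then take it up afresh (the bar on top is made for that). Line its lugs up with the slots in the housing's mouth, press it down against the spring and twist it clockwise (seen from above) a quarter turn to the stop, so that it stays locked when you let go. Leave the smaller cap and the other things on the counter where they are.

Things in the scene. Friction and masses are not known exactly. Their poses are not given: they have to be found in the camera images.
- housing: Fixed round aluminium filter housing, 86 mm across, 100 mm high, on a round foot 112 mm across and 10 mm high, a small brass port boss on either side (50 mm from the axis). Origin on its axis at the counter; z up, x towards the wide slot, -x towards the narrow slot. Inner stops let a cap turn only clockwise (from above), 1.5 rad from entry to the end stop.
- mouth (a point): Centre of the housing's open mouth, on its axis in the plane of its flat top, 100 mm above the counter. Axes as the housing's. The mouth is a bore 51 mm across through a 7 mm thick flange, cut by two slots reaching 35 mm from the axis. Under the flange is a cavity of 35 mm radius in which the lugs turn.
- slot (a point): Centre of the wide slot in the housing's top, 30 mm from the axis along the housing's +x. The wide slot is 19 mm wide; the narrow slot opposite is 13 mm wide.
- plate (a joint): Travel (m) of the sprung steel plate (40 mm across) inside the mouth, growing downwards, at most 0.0115. At 0 its top is 6.5 mm below the mouth. The cap's neck pushes it down: 3 N at first, about 8 N with the cap pressed fully home (0.008); about 0.0055 with the cap locked and let go.
- cap_center (a point): The larger black plastic cap (about 0.16 kg), 48.5 mm high; point on its axis 24 mm above its underside. z up out of its top, x along its lever. It stands on the flat underside of a round neck, 48 mm across and 14.5 mm high; above that a flange 80 mm across, 6 mm thick. A cap resting unpressed on the spring plate has its underside 6.5 mm below the mouth, lugs still in the slots.
- cap_lug (a point): Middle of the larger cap's wide lug: 26 mm from its axis along its x (under the lever), 2.5 mm above its underside, 16 mm wide. The other lug, opposite (-x), is 10 mm wide. Both are 5 mm thick and reach 32 mm from the axis. Pressed home, the flange rests on the housing's top, the underside 14.5 mm below the mouth: the lugs are then 2.5 mm under the flange, free to turn. Locked: 12 mm.
- cap_grip (a point): Middle of the larger cap's bar grip, on its axis 41.5 mm above its underside (7 mm below the bar's top). Axes as the cap's. The bar runs along x: 52 mm long, 14 mm wide, 28 mm high, standing on the flange; it is pinched across y.
- cap_lever (a point): Grip place on the larger cap's lever, 80 mm from its axis along its x, at mid thickness, 20.5 mm above its underside. The lever is 14 mm wide and 12 mm thick and ends 95 mm from the axis. Axes as the cap's; it is pinched across y.
- small_cap_center (a point): The smaller black cap, to be left alone: same form, flange 52 mm across, lever 11 mm wide reaching 95 mm from its axis, 48.5 mm high. Point on its axis 24 mm above its underside; x along its lever.
- rack: Fixed steel wire rack, 264 mm wide (y), x from -60 (open front) to +80 mm; top wires 20 mm apart, 61 to 69 mm above the counter; 6 mm legs at y = -132, 0 and 132 mm, front and back. Origin on the counter, z up. The caps stand on the counter under it, one in each half of its width, centres 30 to 40 mm behind the front, levers sticking out forwards (-x). The larger cap may be in either half.
- rack_front (a point): Middle of the rack's front top bar, 64 mm above the counter.
- block_center (a point): Black plastic weight sorting block, fixed: 100 mm (x) by 170 mm (y), 45 mm high; point at its middle, 22 mm above the counter. A steel C-clamp, rising to 90 mm above the counter, holds it to the counter's far edge, 55 to 100 mm from this point along x.
- valve_cap_center (a point): Loose brass valve cap, 16 mm across, 13 mm high, upright; point at its centre.
- stem_a_center (a point): Loose aluminium valve stem lying on the counter in front of the rack, 46 mm long (x), up to 18 mm across and high; point at its middle.
- stem_b_center (a point): The other valve stem, same form and size, lying near the housing; point at its middle.
- rim_protector_center (a point): Loose silver rim protector, a channel 60 by 30 mm, 20 mm high; point at its middle; x along its length.
- sealant_can_center (a point): Loose plain aluminium sealant can standing near the housing, 50 mm across, 110 mm high with a neck 24 mm across from 96 mm up; point at its middle, 55 mm up.
- spoke_wrench_center (a point): Loose flat blue steel spoke wrench, 90 by 24 mm, 6 mm thick; point at its middle; x along its length.
Mind the look-alikes: they are no part of the job. Leave any green or purple look-alike of the part that bears cap_center alone.

How it is judged:
On the way, in this order (a step that is already met when the one before it is completed fails the run):
1. the larger cap stands flat on the counter, clear of the rack, let go (x of cap_center in the frame of rack below -0.098 m and height (world z) of cap_center below 0.028 m and angle between cap_center's own z axis and vertical below 0.06 rad and linear speed of cap below 0.02 m/s and contact force between cap and the fingers below 0.1 N), for 0.2 s.
2. the cap is pressed down into the housing's mouth with its lever still over the wide slot (horizontal distance between cap_center and mouth below 0.004 m and z of cap_center in the frame of mouth below 0.014 m and x of cap_lever in the frame of mouth above 0.06 m), for 0.02 s.
At the end, for the whole second after the job is handed in: The larger cap is locked in the housing and let go, at rest: centred within 4 mm, upright, lugs under the flange (underside at least 9.5 mm below the mouth), lever turned clockwise to within about 0.2 rad of the end stop (horizontal distance between cap_center and mouth below 0.004 m and z of cap_center in the frame of mouth between 0.008 and 0.0145 m and angle between cap_center's own z axis and vertical below 0.08 rad and y of cap_lever in the frame of mouth below -0.06 m and x of cap_lever in the frame of mouth below 0.024 m and linear speed of cap below 0.01 m/s); the robot touches nothing.
It fails at once if one of the other loose things (sealant can, valve cap, stems, rim protector, spoke wrench, smaller cap) is moved more than 20 mm (distance of any of sealant_can_center, valve_cap_center, stem_a_center, stem_b_center, rim_protector_center, spoke_wrench_center, small_cap_center from where it was at the start of the episode above 0.02 m).
It also fails if it takes over 66 s, if anything falls off the work surface, if the arm or the gripper's body presses on something with over 40 N, if the wrist force passes 120 N, or if a joint passes its speed limit or range.

## Working session

There is one attempt and no reset: what is moved stays moved. The work goes in short steps, Python scripts to look and compute and a tool call to move; the robot and the scene stay as the last step left them, time stands still between calls to the robot, and variables do not carry over. Pictures are saved under pics/ and viewed, at most 10 in all, crops included, and the job is handed in when it is done.

Besides the shell and the picture viewer there is one more tool, called after "Emit:" by a JSON object that holds its "method" and its "body", one argument or row to a line. step_arm: Moves the arm, as the interface text tells. Its arguments: {"type":"object","properties":{"targets":{"type":"string"},"gripper":{"type":"number"},"squeeze":{"type":"number"}},"required":["targets"]}

```bash
mkdir -p pics; cat > h.py <<'E'
import numpy as np,cv2
from scipy.spatial.transform import Rotation as R
from station import manip
def cam(n):
    c=manip.get_calibration(n); f=240/np.tan(np.radians(c['fov_y'])/2)
    if n=='wrist':
        s=manip.sense(); T=np.eye(4); T[:3,:3]=R.from_quat(s['tool_rot']).as_matrix(); T[:3,3]=s['tcp_pos']
        E=T@np.array(c['tool_from_camera'])
    else: E=np.array(c['extrinsics'])
    return f,c['cx'],c['cy'],c['k1'],E
def ray(n,px,C=None):
    f,cx,cy,k,E=C or cam(n); d=np.array([(px[0]-cx)/f,(px[1]-cy)/f]); u=d.copy()
    for _ in range(30): u=d/(1+k*(u@u))
    return E[:3,3],E[:3,:3]@np.array([u[0],u[1],1])
def at(n,px,z,C=None):
    o,d=ray(n,px,C); return o+d*(z-o[2])/d[2]
def proj(n,P,C=None):
    f,cx,cy,k,E=C or cam(n); p=np.linalg.inv(E)@np.append(P,1); u=p[:2]/p[2]; u=u*(1+k*(u@u)); return np.array([cx,cy])+f*u
def snap(n,name):
    C=cam(n); im=manip.snapshot(n); cv2.imwrite('pics/'+name+'.png',im[:,:,::-1]); return C,im
E
python3 - <<'E'
from h import *
np.set_printoptions(precision=4,suppress=True)
hs=dict(mouth=.1,slot=.1,cap_lever=.0205,cap_center=.024,small_cap_center=.024,rack_front=.064,block_center=.022,valve_cap_center=.006,stem_a_center=.009,rim_protector_center=.01,sealant_can_center=.055,spoke_wrench_center=.003,cap_grip=.0415,rack=0,housing=0)
for n in ('scene','top'):
    C,im=snap(n,n+'0'); print(n,C[4])
    for q,z in hs.items():
        for r in manip.mark_of(n,q)[:3]: print(q,round(r['p'],2),np.round(r['position']),at(n,r['position'],z,C))
print(manip.sense())
E
```

```text
scene [[ 0.0043  0.8008 -0.5989  1.1345]
 [ 0.9999 -0.0121 -0.009   0.0812]
 [-0.0145 -0.5988 -0.8007  0.9804]
 [ 0.      0.      0.      1.    ]]
mouth 0.75 [213. 241.] [ 0.4786 -0.1767  0.1   ]
mouth 0.45 [196. 245.] [ 0.4884 -0.2138  0.1   ]
mouth 0.41 [265. 318.] [ 0.6739 -0.0456  0.1   ]
slot 0.6 [196. 246.] [ 0.4909 -0.2136  0.1   ]
cap_lever 0.88 [426. 199.] [0.2896 0.3398 0.0205]
cap_lever 0.85 [508. 204.] [0.3094 0.5512 0.0205]
cap_lever 0.84 [374. 250.] [0.4502 0.1944 0.0205]
cap_center 0.89 [401. 185.] [0.2421 0.2807 0.024 ]
cap_center 0.74 [483. 186.] [0.2477 0.4969 0.024 ]
cap_center 0.63 [405. 240.] [0.4253 0.2715 0.024 ]
small_cap_center 0.91 [431. 288.] [0.5628 0.3154 0.024 ]
rack_front 0.78 [406. 258.] [0.5055 0.2603 0.064 ]
rack_front 0.69 [425. 266.] [0.5287 0.3014 0.064 ]
rack_front 0.36 [196. 245.] [ 0.4625 -0.2241  0.064 ]
block_center 0.6 [291. 355.] [0.7183 0.004  0.022 ]
block_center 0.45 [268. 318.] [ 0.6312 -0.0506  0.022 ]
block_center 0.42 [409. 239.] [0.421  0.2829 0.022 ]
valve_cap_center 0.51 [270. 322.] [ 0.6335 -0.0479  0.006 ]
stem_a_center 0.39 [35
[... 1749 characters left out ...]
240. 262.] [0.4376 0.2693 0.0415]
cap_grip 0.57 [232. 351.] [0.2329 0.278  0.0415]
rack 0.82 [222. 245.] [0.4864 0.3193 0.    ]
housing 0.83 [427. 251.] [ 0.4809 -0.1774  0.    ]
housing 0.65 [429. 297.] [ 0.3704 -0.1803  0.    ]
{'t': 1.6, 'q': array([ 1.0985,  0.5275,  1.4327,  0.    ,  1.1814, -0.1785]), 'qd': array([-0.0013,  0.0007, -0.0005,  0.0005, -0.0001, -0.    ]), 'tau': array([ -0.0018, -44.2309, -17.8413,  -0.0003,   0.0008,   0.    ]), 'tcp_pos': array([0.1809, 0.5982, 0.2313]), 'tool_rot': array([ 0.1463,  0.9892,  0.    , -0.    ]), 'force': array([0.0161, 0.1861, 0.5429]), 'ft_torque': array([ 0.0198, -0.0349, -0.0051]), 'gripper_force': 0.0, 'finger_gap': 0.998907956932116}
```

View pics/scene0.png

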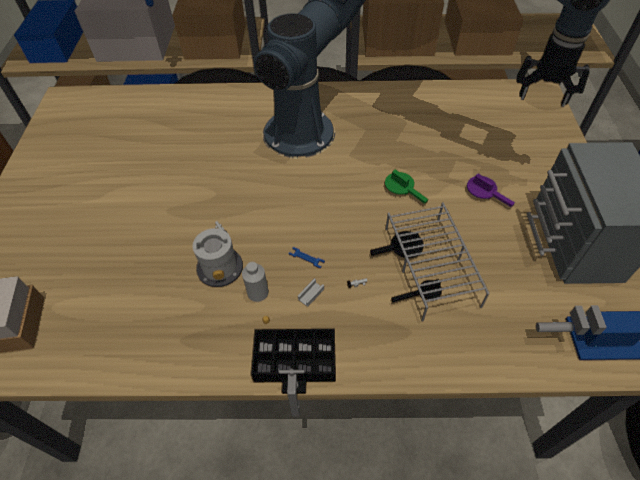

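View pics/top0.png

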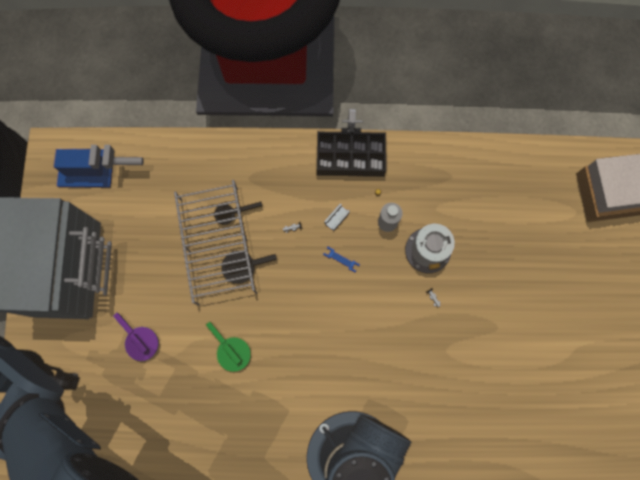

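The larger black cap is the one nearer the robot: body at (238,265) in top, lever tip at (275,260). The smaller cap is at (224,214). The housing mouth is at (435,240), and the green and purple look-alikes stand in front of the rack's side. I'll move over the lever and look from near.

Emit:
{"method": "step_arm", "body": {
  "targets": "-37 -31 0 8;-75 -62 0 16;-112 -93 0 24;-150 -124 0 32;-187 -155 0 40;-225 -186 0 48;-262 -217 0 54;-300 -248 0 58;-337 -279 0 58;-374 -309 0 58;-374 -309 0 58"
}}

```text
t: 2.7
tcp_pos: [0.4539, 0.1899, 0.2318]
tool_rot: [0.61, 0.792, 0.001, 0.002]
force: [0.0, 0.7, 0.6]
finger_gap: 1.002
gripper_force: 0.0
```

```bash
cat >> h.py <<'E'
def plan(P,yaw):
    "shift (mm, tool axes) and turn (deg) to TCP P with tool y at world angle yaw (deg)"
    s=manip.sense(); M=R.from_quat(s['tool_rot']).as_matrix(); y=np.degrees(np.arctan2(M[1,1],M[0,1]))
    d=1000*M.T@(np.array(P)-s['tcp_pos']); print('shift',np.round(d,1),'turn',round((y-yaw+180)%360-180,1),'yaw now',round(y,2),'tcp',np.round(s['tcp_pos'],4),'q',np.round(s['q'],2),'t',s['t'])
E
python3 - <<'E'
from h import *
np.set_printoptions(precision=4,suppress=True)
C,im=snap('wrist','w1'); print(C[4])
for q,z in dict(cap_lever=.0205,cap_center=.024,cap_grip=.0415,rack_front=.064,stem_a_center=.009,cap_lug=.0025).items():
    for r in manip.mark_of('wrist',q)[:3]: print(q,round(r['p'],2),np.round(r['position']),at('wrist',r['position'],z,C))
plan((.45,.194,.05),15)
E
```

```text
[[ 0.9667  0.2461  0.0704  0.4354]
 [ 0.256  -0.9323 -0.2556  0.2549]
 [ 0.0027  0.2651 -0.9642  0.3744]
 [ 0.      0.      0.      1.    ]]
cap_lever 0.77 [327. 196.] [0.4543 0.2007 0.0205]
cap_center 0.77 [327. 108.] [0.4348 0.2754 0.024 ]
cap_center 0.7 [77. 33.] [0.2235 0.2782 0.024 ]
cap_center 0.52 [405. 147.] [0.5098 0.2613 0.024 ]
cap_grip 0.87 [324. 105.] [0.432  0.2756 0.0415]
cap_grip 0.76 [70. 29.] [0.2282 0.2779 0.0415]
rack_front 0.94 [405. 145.] [0.5009 0.2615 0.064 ]
stem_a_center 0.62 [390. 262.] [0.5336 0.1511 0.009 ]
cap_lug 0.9 [326. 136.] [0.4404 0.2523 0.0025]
cap_lug 0.87 [122.  26.] [0.2464 0.2948 0.0025]
shift [ -1.8   1.2 181.3] turn 0.3 yaw now 15.31 tcp [0.4484 0.1954 0.2313] q [ 0.18  0.35  1.77  0.    1.03 -0.09] t 3.05
```

View pics/w1.png

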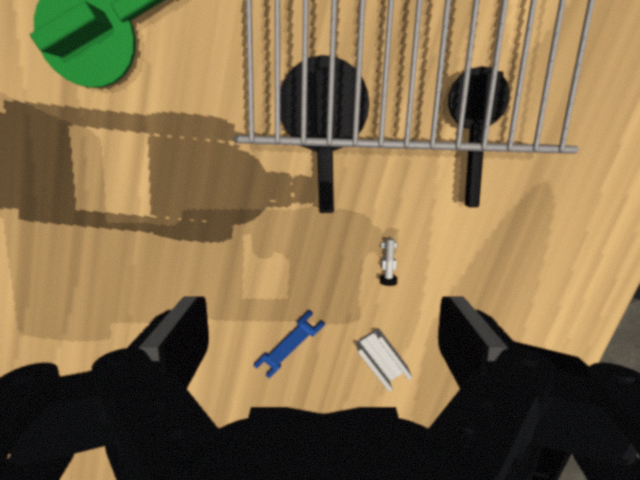

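The picture shows the larger cap's flange around (325,101), with its lever from (325,148) to (327,212). The rack's front bar runs from (238,139) to (577,150), the stem is at (390,262) and the wrench at (290,345).

```bash
python3 - <<'E'
from h import *
np.set_printoptions(precision=4,suppress=True)
C=cam('wrist')
f=lambda u,v,z: at('wrist',(u,v),z,C)
c=f(324.5,101,.0205); t=f(326.5,206,.0265); b=f(325,152,.0265)
print('c',c,'tip',t,'base',b, 'len',np.linalg.norm((t-c)[:2]))
for a,bb in((b,t),(c,t)): d=bb-a; print(np.degrees(np.arctan2(d[1],d[0])))
l=f(238,139,.064); r=f(577,150,.064); print('rack',l,r,(l+r)/2,np.linalg.norm(l-r),np.degrees(np.arctan2(*(l-r)[:2][::-1]))+90)
print('wrench',f(322,314,.003),f(258,370,.003))
# lever px edges via dark mask
im=cv2.imread('pics/w1.png').max(2)
for v in (160,170,180,190,200,205,208,210,212,214): 
    x=np.where(im[v,300:350]<45)[0]+300; print(v,x.min() if len(x) else 0,x.max() if len(x) else 0,end='; ')
E
```

```text
c [0.4237 0.2857 0.0205] tip [0.4498 0.1983 0.0265] base [0.4356 0.2445 0.0265] len 0.09118942379088256
-72.9038870387456
-73.40962157187215
rack [0.3669 0.2376 0.064 ] [0.6241 0.2992 0.064 ] [0.4955 0.2684 0.064 ] 0.2644900923625006 -76.53547007619508
wrench [0.4775 0.0812 0.003 ] [ 0.4274 -0.0025  0.003 ]
160 318 330; 170 319 330; 180 319 331; 190 319 331; 200 320 332; 205 320 332; 208 320 332; 210 320 331; 212 0 0; 214 0 0;
```

```bash
python3 - <<'E'
from h import *
plan((.4474,.2072,.005),16.8)
E
```

```text
shift [ 11.6   2.2 226.3] turn -1.5 yaw now 15.31 tcp [0.4484 0.1954 0.2313] q [ 0.18  0.35  1.77  0.    1.03 -0.09] t 3.05
```

Emit:
{"method": "step_arm", "body": {
  "targets": "12 2 40 -1.5;12 2 85 -1.5;12 2 130 -1.5;12 2 170 -1.5;12 2 195 -1.5;12 2 210 -1.5;12 2 218 -1.5;12 2 224 -1.5;12 2 226 -1.5;12 2 226 -1.5",
  "gripper": 0.4,
  "squeeze": 60
}}

```text
t: 4.05
tcp_pos: [0.4486, 0.2066, 0.0058]
tool_rot: [0.597, 0.802, 0.0, 0.0]
force: [1.0, 0.2, 0.2]
finger_gap: 0.603
gripper_force: 0.0
```

Emit:
{"method": "step_arm", "body": {
  "targets": "0 0 0 0;0 0 0 0;0 0 0 0;0 0 0 0;0 0 0 0;0 0 0 0",
  "gripper": 1
}}

```text
t: 4.65
tcp_pos: [0.4489, 0.2062, 0.0057]
tool_rot: [0.597, 0.802, 0.001, 0.001]
force: [0.7, -1.1, 4.2]
finger_gap: 0.145
gripper_force: 62.6
```

```bash
python3 - <<'E'
from h import *
s=manip.sense(); print(s['finger_gap'],s['force'],s['ft_torque'])
plan((.44,.10,.01),16.8)
E
```

```text
0.145256602225376 [ 0.69082432 -1.09540914  4.22345702] [-0.05093313 -0.12533184 -0.0354662 ]
shift [-99.2 -39.   -4.3] turn -0.1 yaw now 16.66 tcp [0.4489 0.2062 0.0057] q [ 0.2   0.75  1.91 -0.    0.48 -0.09] t 4.65
```

Emit:
{"method": "step_arm", "body": {
  "targets": "0 0 -2 0;-3 0 -4 0;-12 0 -4 0;-24 0 -4 0;-36 0 -4 0;-48 0 -4 0;-60 0 -4 0;-72 0 -4 0;-85 0 -4 0;-95 0 -5 0;-100 0 -6 0;-100 0 -6 0"
}}

```text
t: 5.85
tcp_pos: [0.4774, 0.1097, 0.0115]
tool_rot: [0.598, 0.802, 0.0, 0.0]
force: [0.3, 0.5, -1.5]
finger_gap: 0.147
gripper_force: 61.8
```

Emit:
{"method": "step_arm", "body": {
  "targets": "0 -4 0 0;0 -15 0 0;0 -30 0 0;0 -42 0 0;0 -52 0 0;0 -55 0 0;0 -55 2 0;0 -55 3 0;0 -55 4 0;0 -55 5 0;0 -55 5.5 0;0 -55 5.5 0"
}}

```text
t: 7.05
tcp_pos: [0.4249, 0.0946, 0.006]
tool_rot: [0.597, 0.802, 0.0, 0.001]
force: [0.0, 0.8, 1.4]
finger_gap: 0.147
gripper_force: 62.2
```

```bash
python3 - <<'E'
from h import *
np.set_printoptions(precision=4,suppress=True)
s=manip.sense(); print(s['finger_gap'],s['force'],s['ft_torque'],s['tcp_pos'])
C,im=snap('wrist','w2')
for q,z in dict(cap_lever=.0205,cap_center=.024,cap_grip=.0415).items():
    for r in manip.mark_of('wrist',q)[:2]: print(q,round(r['p'],2),np.round(r['position']),at('wrist',r['position'],z,C))
E
```

```text
0.1465144214781876 [0.0431 0.7628 1.4191] [-0.0312 -0.0455 -0.0143] [0.4249 0.0946 0.006 ]
cap_lever 0.84 [324. 342.] [0.4266 0.0867 0.0205]
cap_center 0.93 [328. 115.] [0.4048 0.1643 0.024 ]
cap_center 0.28 [326. 112.] [0.404  0.1651 0.024 ]
cap_grip 0.56 [325. 113.] [0.4039 0.1638 0.0415]
```

View pics/w2.png

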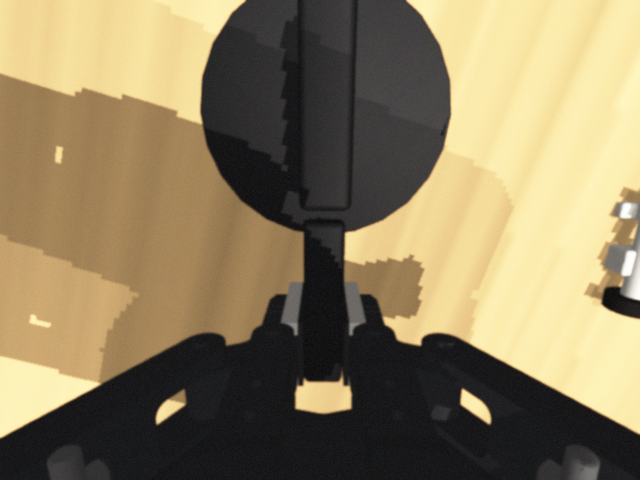

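The cap is out of the rack and held by its lever. Its flange centre is about (326,105) and the bar runs along column 326. I'll release it and rise.

Emit:
{"method": "step_arm", "body": {
  "targets": "0 0 0 0;0 0 0 0;0 0 0 0;0 0 0 0;0 0 -5 0;0 0 -20 0;0 0 -50 0;0 0 -90 0;15 0 -130 0;40 0 -150 0;40 0 -150 0;40 0 -150 0",
  "gripper": 0.4
}}

```text
t: 8.45
tcp_pos: [0.4125, 0.1331, 0.1562]
tool_rot: [0.597, 0.803, 0.0, 0.001]
force: [0.4, -0.7, -0.3]
finger_gap: 0.601
gripper_force: 0.0
```

```bash
python3 - <<'E'
from h import *
np.set_printoptions(precision=4,suppress=True)
C,im=snap('wrist','w3')
for q,z in dict(cap_lever=.0205,cap_center=.024,cap_grip=.0415).items():
    for r in manip.mark_of('wrist',q)[:2]: print(q,round(r['p'],2),np.round(r['position']),at('wrist',r['position'],z,C))
plan((.4,.17,.1),16.8)
E
```

```text
cap_lever 0.76 [323. 287.] [0.4258 0.0863 0.0205]
cap_center 0.58 [327. 184.] [0.4054 0.1639 0.024 ]
cap_grip 0.64 [323. 186.] [0.4025 0.1641 0.0415]
shift [39.5 -0.8 54.7] turn -0.2 yaw now 16.62 tcp [0.4122 0.1324 0.1547] q [ 0.05  0.41  1.98 -0.    0.76 -0.24] t 8.65
```

View pics/w3.png

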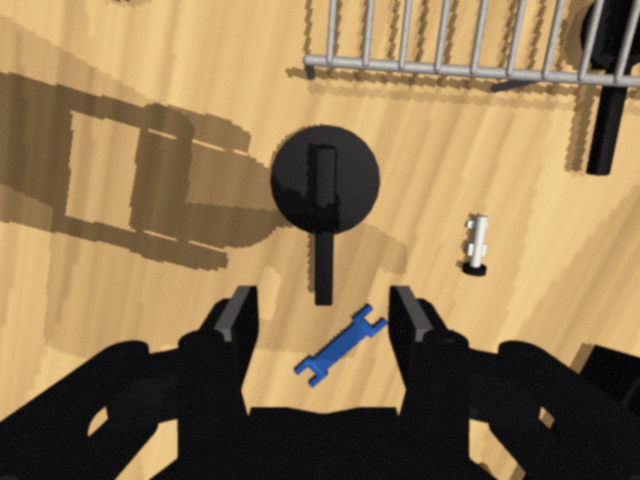

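The cap stands free on the counter. Its flange spans columns 271–380 and rows 125–233, and its lever ends at (324,304).

```bash
cat >> h.py <<'E'
def dark(im,C,xy,th=60):
    m=(im.max(2)<th).astype(np.uint8); n,l=cv2.connectedComponents(m)
    u,v=np.round(proj('wrist',(xy[0],xy[1],.0485),C)).astype(int); return l==l[v,u]
def pts(x,y,a):
    "outline solids of cap at x,y, lever angle a: flange discs, bar, lever"
    th=np.linspace(0,2*np.pi,48); c,s=np.cos(th),np.sin(th); L=[]
    L.append([np.c_[.04*c,.04*s,0*c+z] for z in(.0145,.0205)])
    L.append([np.array([[X,Y,z] for X in(-.026,.026) for Y in(-.007,.007) for z in(.0205,.0485)])])
    L.append([np.array([[X,Y,z] for X in(.035,.095) for Y in(-.007,.007) for z in(.0145,.0265)])])
    Q=np.array([[np.cos(a),-np.sin(a),0],[np.sin(a),np.cos(a),0],[0,0,1]])
    return [np.vstack(p)@Q.T+[x,y,0] for p in L]
def render(x,y,a,C):
    m=np.zeros((480,640),np.uint8)
    for P in pts(x,y,a):
        p=np.array([proj('wrist',q,C) for q in P]); cv2.fillConvexPoly(m,cv2.convexHull(np.round(p*16).astype(np.int32)),1,shift=4)
    return m>0
def fit(m,C,x0,roi=None):
    from scipy.optimize import minimize
    k=np.ones((480,640),bool) if roi is None else roi
    D=lambda p:((render(p[0]/1e3,p[1]/1e3,np.radians(p[2]),C)^m)&k).sum()
    r=minimize(D,x0,method='Nelder-Mead',options=dict(initial_simplex=[x0,np.add(x0,[6,0,0]),np.add(x0,[0,6,0]),np.add(x0,[0,0,5])],xatol=.05,fatol=1,maxiter=120)); return r.x,r.fun,m.sum()
E
python3 - <<'E'
from h import *
np.set_printoptions(precision=4,suppress=True)
C=cam('wrist'); im=cv2.imread('pics/w3.png'); 
c=at('wrist',(325.3,179),.0185,C); print(c)
for th in(45,60,75):
    m=(im.max(2)<th); roi=np.zeros((480,640),bool); roi[110:320,255:395]=1; roi[285:,:300]=0;roi[285:,350:]=0; roi[170:320,255:305]&=True
    print(th,fit(m,C,[400,172,-73.4],roi))
E
```

```text
[0.4025 0.1661 0.0185]
45 (array([399.9491, 156.437 , -69.5866]), np.float64(4719.0), np.int64(80412))
60 (array([402.017 , 162.6497, -73.5456]), np.float64(999.0), np.int64(85143))
75 (array([402.3922, 162.9429, -73.8268]), np.float64(863.0), np.int64(86974))
```

```bash
python3 - <<'E'
from h import *
C=cam('wrist'); im=cv2.imread('pics/w3.png').max(2)
print(im[118:132,345],im[225:240,345]); print(im[296:312,323]); print(im[175,262:280],im[175,372:390]); print(im[165,262:280],im[165,372:390])
r=render(.4024,.163,np.radians(-73.8),C)
for n,v in(('col345',np.where(r[:,345])[0]),('col323',np.where(r[:,323])[0]),('row175',np.where(r[175])[0]),('row165',np.where(r[165])[0]),('row270',np.where(r[270])[0])): print(n,v.min(),v.max())
x=im[270,310:345]; print(x)
for P in pts(.4024,.163,np.radians(-73.8))[1:]: print(np.round([proj('wrist',q,C) for q in P]).tolist())
E
```

```text
[221 220 219 220 220 220 222 221 221 211 189 133  78  57] [ 34  35  36  30  45  85 144 180 192 195 193 193 191 195 193]
[ 25  25  27  29  27  27  22  30  46 110 165 187 192 189 191 193]
[150 149 148 150 148 147 143 136 102  57  32  27  31  34  33  37  38  41] [ 49  53  49  49  51  51  78 132 184 208 217 223 223 227 223 224 224 223]
[157 184 213 226 229 227 220 190 156 119  86  54  39  42  43  40  40  36] [ 55  51  53  51  69 112 166 199 211 211 214 215 215 218 219 224 227 227]
col345 130 233
col323 125 308
row175 269 379
row165 271 377
row270 314 333
[117 116 116 108  82  48  26  27  26  27  29  28  27  28  26  31  28  31
  30  32  31  41  85 144 180 187 193 191 191 190 190 184 187 185 185]
[[314.0, 146.0], [313.0, 148.0], [334.0, 146.0], [335.0, 148.0], [314.0, 219.0], [313.0, 228.0], [333.0, 219.0], [334.0, 228.0]]
[[314.0, 229.0], [314.0, 232.0], [333.0, 229.0], [333.0, 233.0], [314.0, 301.0], [314.0, 308.0], [332.0, 302.0], [332.0, 308.0]]
```

```bash
python3 - <<'E'
from h import *
im=cv2.imread('pics/w3.png'); c=im[110:320,250:400]; c=np.clip(c.astype(float)*2.5,0,255).astype(np.uint8)
cv2.imwrite('pics/w3c.png',cv2.resize(c,None,fx=2.8,fy=2.8,interpolation=cv2.INTER_CUBIC))
E
```

```text
(no output)
```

View pics/w3c.png

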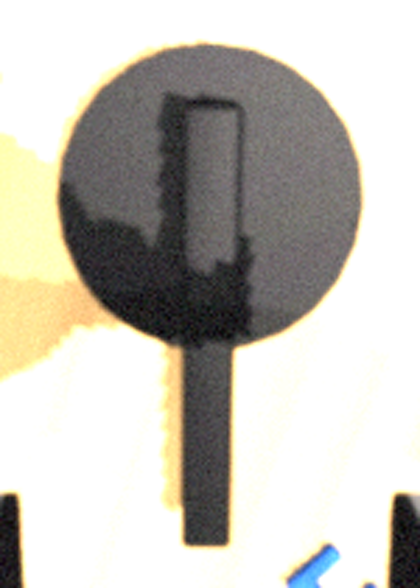

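The brightened crop confirms the cap outline, with the bar aligned with the lever. My model fit agrees to about 2 mm, so I'll grasp the bar at the cap centre (0.4022, 0.1645).

```bash
python3 - <<'E'
from h import *
plan((.4022,.1645,.024),16.3)
E
```

```text
shift [ 3.360e+01 -1.000e-01  1.307e+02] turn 0.3 yaw now 16.62 tcp [0.4122 0.1324 0.1547] q [ 0.05  0.41  1.98 -0.    0.76 -0.24] t 8.65
```

Emit:
{"method": "step_arm", "body": {
  "targets": "15 0 20 0.3;30 0 50 0.3;33.5 0 80 0.3;33.5 0 100 0.3;33.5 0 115 0.3;33.5 0 124 0.3;33.5 0 128 0.3;33.5 0 130 0.3;33.5 0 130 0.3;33.5 0 130 0.3"
}}

```text
t: 9.65
tcp_pos: [0.4035, 0.1651, 0.0263]
tool_rot: [0.599, 0.801, 0.0, 0.0]
force: [0.1, -0.6, -0.9]
finger_gap: 0.604
gripper_force: 0.0
```

Emit:
{"method": "step_arm", "body": {
  "targets": "0 0 0 0;0 0 0 0;0 0 0 0;0 0 0 0;0 0 0 0;0 0 0 0",
  "gripper": 1,
  "squeeze": 80
}}

```text
t: 10.25
tcp_pos: [0.4035, 0.1652, 0.0264]
tool_rot: [0.599, 0.801, 0.0, 0.0]
force: [-0.7, 0.9, 4.8]
finger_gap: 0.143
gripper_force: 78.3
```

```bash
python3 - <<'E'
from h import *
s=manip.sense(); print(s['finger_gap'],s['force'],s['ft_torque'])
plan((.46,-.13,.20),16.3)
E
```

```text
0.1427361943022987 [-0.71259034  0.86583001  4.76570379] [-0.01922647  0.05255093 -0.00736348]
shift [-299.2  -28.8 -173.6] turn 0.1 yaw now 16.37 tcp [0.4035 0.1652 0.0264] q [ 0.13  0.69  2.05  0.    0.4  -0.15] t 10.25
```

Emit:
{"method": "step_arm", "body": {
  "targets": "0 0 -10 0;0 0 -40 0;0 0 -80 0;-20 0 -125 0;-60 -5 -150 0;-105 -8 -170 0;-150 -10 -190 0;-195 -12 -194 0;-240 -15 -194 0;-285 -18 -194 0;-330 -20 -194 0;-370 -21 -194 0"
}}

```text
t: 11.45
tcp_pos: [0.4867, -0.1977, 0.2201]
tool_rot: [0.6, 0.8, -0.0, -0.0]
force: [-0.0, -0.2, -1.7]
finger_gap: 0.145
gripper_force: 78.5
```

Emit:
{"method": "step_arm", "body": {
  "targets": "-30 0 0 0;-50 0 0 0;-62 0 0 0;-66 0 0 0;-66 0 0 0;-66 0 0 0;-66 0 0 0"
}}

```text
t: 12.15
tcp_pos: [0.5055, -0.2578, 0.2198]
tool_rot: [0.599, 0.801, 0.0, -0.001]
force: [0.2, 1.0, -1.1]
finger_gap: 0.143
gripper_force: 78.5
```

```bash
python3 - <<'E'
from h import *
np.set_printoptions(precision=4,suppress=True)
C,im=snap('wrist','w4'); print(manip.sense()['finger_gap'])
for q,z in dict(mouth=.1,slot=.1,cap_grip=.0,sealant_can_center=.055).items():
    for r in manip.mark_of('wrist',q)[:2]: print(q,round(r['p'],2),np.round(r['position']),at('wrist',r['position'],z,C))
plan((.482,-.177,.20),16.3)
E
```

```text
0.1468243746268143
mouth 0.68 [326. 108.] [ 0.4833 -0.1784  0.1   ]
mouth 0.53 [324. 112.] [ 0.4825 -0.1812  0.1   ]
slot 0.71 [318. 154.] [ 0.4862 -0.2074  0.1   ]
cap_grip 0.77 [322. 323.] [ 0.5379 -0.3765  0.    ]
cap_grip 0.66 [196.  85.] [ 0.3669 -0.1871  0.    ]
sealant_can_center 0.72 [460.   3.] [ 0.5527 -0.0821  0.055 ]
sealant_can_center 0.7 [323. 110.] [ 0.4805 -0.1775  0.055 ]
shift [85.2  0.2 19.9] turn 0.1 yaw now 16.4 tcp [ 0.5058 -0.2588  0.2199] q [-0.67  0.46  1.59  0.    1.09 -0.96] t 12.4
```

View pics/w4.png

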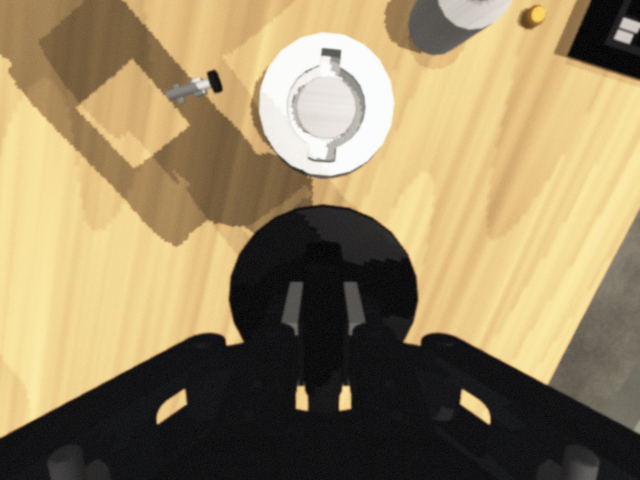

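The mouth is centred near (327,105), with the wide slot at (322,153) facing the cap and the narrow slot at (331,53). I'll refine this numerically.

```bash
python3 - <<'E'
from h import *
from scipy.optimize import least_squares
C=cam('wrist'); im=cv2.imread('pics/w4.png'); b=im[:,:,0]  # blue
# radial edges of the flat top: from guess centre go out at z=.1
g=np.array([.4825,-.179]); hsv=b.astype(np.float32)
def samp(x,y,z=.1):
    u,v=proj('wrist',(x,y,z),C); return cv2.getRectSubPix(hsv,(1,1),(float(u),float(v)))[0,0]
def edges(r0,r1,sgn):
    out=[]
    for t in np.radians(np.arange(0,360,4)):
        rr=np.arange(r0,r1,.0004); s=np.array([samp(g[0]+r*np.cos(t),g[1]+r*np.sin(t)) for r in rr]); d=sgn*np.diff(cv2.GaussianBlur(s[None].astype(np.float32),(5,1),0)[0])
        i=d.argmax(); 
        if d[i]>3: out.append((t,rr[i]+.0002,d[i]))
    return np.array(out)
def circ(e):
    P=g+np.c_[e[:,1]*np.cos(e[:,0]),e[:,1]*np.sin(e[:,0])]
    r=least_squares(lambda p:np.hypot(*(P-p[:2]).T)-p[2],[*g,e[:,1].mean()],loss='soft_l1',f_scale=.0005); return r.x,np.std(r.fun)
print('outer',circ(edges(.036,.050,-1)))
e=edges(.019,.030,1); print('bore',circ(e),len(e))
# unwrap annulus r 20..45 for slots
H=np.array([[samp(g[0]+r*np.cos(t),g[1]+r*np.sin(t)) for t in np.radians(np.arange(-180,180,1))] for r in np.arange(.027,.0345,.0015)])
for i in range(5): 
    lo=np.where(H[i]<200)[0]-180; print(round(.027+.0015*i,4),lo.tolist())
u,v=map(int,proj('wrist',(*g,.1),C)); c=im[v-80:v+80,u-85:u+85]; cv2.imwrite('pics/w4c.png',cv2.resize(c,None,fx=3.6,fy=3.6,interpolation=cv2.INTER_CUBIC)); print(u-85,v-80)
E
```

```text
outer (array([ 0.48318005, -0.17881929,  0.04351218]), np.float64(0.00020304068350065395))
bore (array([ 0.48460184, -0.17732974,  0.02371366]), np.float64(0.0015764011479208714)) 84
0.027 [-69, -68, -67, -66, -65, -64, -63, -62, -61, -60, -59, -58, 87, 88, 89, 90, 91, 92, 93, 94, 95, 96, 97, 98, 99]
0.0285 [-70, -69, -68, -67, -66, -65, -64, -63, -62, -61, -60, -59, 88, 89, 90, 91, 92, 93, 94, 95, 96, 97, 98, 99, 100]
0.03 [-71, -70, -69, -68, -67, -66, -65, -64, -63, -62, -61, -60, 88, 89, 90, 91, 92, 93, 94, 95, 96, 97, 98, 99, 100, 101, 102, 103]
0.0315 [-72, -71, -70, -69, -68, -67, -66, -65, -64, -63, -62, -61, 89, 90, 91, 92, 93, 94, 95, 96, 97, 98, 99, 100, 101, 102, 103, 104, 105, 106, 107, 108, 109, 110, 111]
0.033 [-93, -92, -91, -90, -89, -84, -83, -82, -81, -80, -79, -78, -77, -76, -75, -74, -73, -72, -71, -70, -69, -68, -67, -66, -65, -64, -63, -62, 89, 90, 91, 92, 93, 94, 95, 96, 97, 98, 99, 100, 101, 102, 103, 104, 105, 106, 107, 108, 109, 110, 111]
239 27
```

View pics/w4c.png

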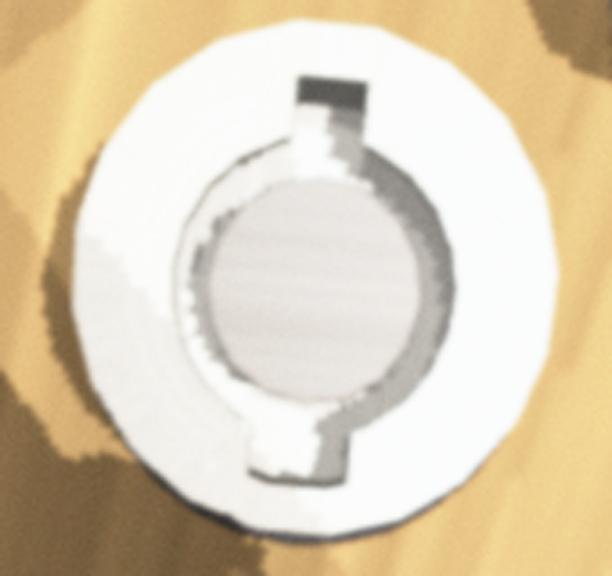

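The crop shows the wide slot's outer corners at crop (248,473) and (345,485), and the narrow slot's at (299,77) and (368,82).

```bash
python3 - <<'E'
from h import *
np.set_printoptions(precision=4,suppress=True)
C=cam('wrist'); f=lambda x,y:at('wrist',(x/3.6+239-.36,y/3.6+27-.36),.1,C)[:2]
w=[f(248,473),f(345,485)]; n=[f(299,77),f(368,82)]
print('widths',np.linalg.norm(w[0]-w[1]),np.linalg.norm(n[0]-n[1]))
W,N=sum(w)/2,sum(n)/2; d=W-N; print(W,N,(W+N)/2,np.linalg.norm(d),np.degrees(np.arctan2(d[1],d[0])))
# held cap: flange top z, expected vs seen
s=manip.sense(); t=s['tcp_pos']; im=cv2.imread('pics/w4.png').max(2)
z=t[2]-.0264+.0205
for v in (240,260,280,300): 
    x=np.where(im[v,200:450]<60)[0]+200; print(v,x.min(),x.max(),at('wrist',(x.min(),v),z,C)[:2],at('wrist',(x.max(),v),z,C)[:2])
print(np.where(im[190:230,326]<60)[0][:1]+190,t)
E
```

```text
widths 0.018211295715679702 0.011957137101464007
[ 0.4896 -0.2117] [ 0.4766 -0.145 ] [ 0.4831 -0.1783] 0.06795020336903844 -79.00639659619662
240 250 395 [ 0.4697 -0.2427] [ 0.5255 -0.2262]
260 238 408 [ 0.467  -0.2523] [ 0.5334 -0.2326]
280 232 415 [ 0.4666 -0.2615] [ 0.5391 -0.24  ]
300 230 416 [ 0.4678 -0.2704] [ 0.5425 -0.2483]
[206] [ 0.5058 -0.2588  0.2199]
```

```bash
python3 - <<'E'
from h import *
from scipy.optimize import least_squares
np.set_printoptions(precision=4,suppress=True)
C=cam('wrist'); im=cv2.imread('pics/w4.png').max(2).astype(np.float32); t=manip.sense()['tcp_pos']; z=t[2]-.0264+.0205
P=[]
for v in range(225,320,5):
    for x0,x1,s in((205,300,1),(360,440,-1)):
        r=cv2.GaussianBlur(im[v:v+1],(3,1),0)[0]; d=-s*np.diff(r[x0:x1]); i=d.argmax(); P.append(at('wrist',(x0+i+.5,v),z,C)[:2])
P=np.array(P)
for fixed in(1,0):
    r=least_squares(lambda p:np.hypot(*(P-p[:2]).T)-(.04 if fixed else p[2]),[t[0],t[1],.04],loss='soft_l1',f_scale=.0005); c=r.x; print(c,np.std(r.fun))
    M=R.from_quat(manip.sense()['tool_rot']).as_matrix(); print('cap-tcp in tool x,y mm',1000*M[:2,:2].T@(c[:2]-t[:2]))
E
```

```text
[ 0.5053 -0.2599  0.04  ] 0.00037057109530981027
cap-tcp in tool x,y mm [-0.9773 -0.8193]
[ 0.505  -0.2589  0.0394] 0.0001621747348901445
cap-tcp in tool x,y mm [ 0.134  -0.8147]
```

```bash
python3 - <<'E'
from h import *
plan((.4838,-.1779,.135),11.0)
E
```

```text
shift [83.8  1.7 84.9] turn 5.4 yaw now 16.4 tcp [ 0.5058 -0.2588  0.2199] q [-0.67  0.46  1.59  0.    1.09 -0.96] t 12.4
```

Emit:
{"method": "step_arm", "body": {
  "targets": "20 0.5 0 2;45 1 5 4;68 1.5 15 5.4;81 1.7 35 5.4;84 1.7 55 5.4;84 1.7 70 5.4;84 1.7 80 5.4;84 1.7 85 5.4;84 1.7 85 5.4;84 1.7 85 5.4;84 1.7 85 5.4"
}}

```text
t: 13.5
tcp_pos: [0.4843, -0.1785, 0.1355]
tool_rot: [0.636, 0.771, 0.0, 0.001]
force: [0.4, 0.5, -0.9]
finger_gap: 0.145
gripper_force: 78.4
```

```bash
python3 - <<'E'
from h import *
print(manip.sense()['force'],manip.sense()['ft_torque'])
plan((.4838,-.1779,.1235),11.0)
E
```

```text
[ 0.3601491   0.52776368 -0.86351667] [0.04660995 0.01889621 0.09743942]
shift [ 0.7 -0.4 12. ] turn -0.0 yaw now 10.96 tcp [ 0.4843 -0.1785  0.1355] q [-0.57  0.53  1.8   0.    0.82 -0.76] t 13.5
```

Now I'll descend slowly into the mouth and watch the force. Contact is expected at TCP 0.126 if it misses, or at 0.120 (the spring) if it enters.

Emit:
{"method": "step_arm", "body": {
  "targets": "0.7 -0.4 3 0;0.7 -0.4 6 0;0.7 -0.4 8 0;0.7 -0.4 9 0;0.7 -0.4 10 0;0.7 -0.4 11 0;0.7 -0.4 12 0;0.7 -0.4 12 0"
}}

```text
t: 14.3
tcp_pos: [0.4833, -0.1774, 0.1227]
tool_rot: [0.636, 0.771, -0.0, -0.0]
force: [-0.1, 0.8, -1.2]
finger_gap: 0.142
gripper_force: 78.4
```

It has entered the mouth 3.7 mm without contact. Next I press it home.

Emit:
{"method": "step_arm", "body": {
  "targets": "0 0 2 0;0 0 4 0;0 0 6 0;0 0 8 0;0 0 9 0;0 0 10 0;0 0 11 0;0 0 11.3 0;0 0 11.3 0"
}}

```text
t: 15.2
tcp_pos: [0.4835, -0.1776, 0.1119]
tool_rot: [0.636, 0.771, 0.0, 0.0]
force: [-0.6, 0.2, 5.7]
finger_gap: 0.145
gripper_force: 79.7
```

```bash
python3 - <<'E'
from h import *
print(manip.sense()['force'],manip.sense()['ft_torque'])
plan((.4838,-.1779,.1119),11.0)
E
```

```text
[-0.61792207  0.19663182  5.65801605] [0.13763122 0.18662613 0.02633023]
shift [-0.4  0.2  0. ] turn -0.0 yaw now 10.97 tcp [ 0.4835 -0.1776  0.1119] q [-0.57  0.57  1.81 -0.    0.76 -0.76] t 15.2
```

Emit:
{"method": "step_arm", "body": {
  "targets": "0 0 0.7 0;0 0 0.7 3;0 0 0.7 10;0 0 0.7 17;0 0 0.7 24;0 0 0.7 31;0 0 0.7 38;0 0 0.7 45;0 0 0.7 52;0 0 0.7 59;0 0 0.7 66;0 0 0.7 73"
}}

```text
t: 16.4
tcp_pos: [0.4845, -0.1791, 0.112]
tool_rot: [0.971, 0.24, 0.001, 0.002]
force: [-0.3, -2.0, 8.9]
finger_gap: 0.147
gripper_force: 79.9
```

```bash
python3 - <<'E'
from h import *
print(manip.sense()['force'],manip.sense()['ft_torque'])
plan((.4835,-.1776,.1119),11.0-86)
E
```

```text
[-0.32596219 -2.03146532  8.9189599 ] [-0.34741073  0.32309704  0.06708771]
shift [-0.2 -1.8  0.1] turn 12.7 yaw now -62.26 tcp [ 0.4845 -0.1791  0.112 ] q [-0.57  0.57  1.81 -0.    0.76  0.52] t 16.4
```

Emit:
{"method": "step_arm", "body": {
  "targets": "0 0 0 4;0 0 0 8;0 0 0 11;0 0 0 13;0 0 0 14;0 0 0 14;0 0 0 14"
}}

```text
t: 17.1
tcp_pos: [0.4843, -0.179, 0.1119]
tool_rot: [0.993, 0.122, 0.001, 0.002]
force: [-1.4, -1.8, 9.3]
finger_gap: 0.146
gripper_force: 79.9
```

```bash
python3 - <<'E'
from h import *
print(manip.sense()['force'],manip.sense()['ft_torque'])
plan((.4835,-.1776,.1144),11.0-86)
E
```

```text
[-1.43606938 -1.81303398  9.30164613] [-0.31443697  0.40004019 -0.00585796]
shift [-0.4 -1.5 -2.5] turn -1.0 yaw now -75.99 tcp [ 0.4843 -0.179   0.1119] q [-0.57  0.57  1.81 -0.    0.76  0.76] t 17.1
```

Emit:
{"method": "step_arm", "body": {
  "targets": "0 0 0 1;0 0 0 2;0 0 0 3;0 0 -1 3;0 0 -2 3;0 0 -2.5 3;0 0 -2.5 3"
}}

```text
t: 17.8
tcp_pos: [0.4845, -0.1794, 0.113]
tool_rot: [0.995, 0.097, 0.001, 0.002]
force: [0.3, -5.3, -1.7]
finger_gap: 0.146
gripper_force: 78.3
```

```bash
python3 - <<'E'
from h import *
print(manip.sense()['force'],manip.sense()['ft_torque'])
plan((.4835,-.1776,.1144),11.0-86)
E
```

```text
[ 0.3465828  -5.27847957 -1.71224454] [-1.03424115 -0.25326737  0.39598703]
shift [-0.6 -2.  -1.4] turn -3.9 yaw now -78.92 tcp [ 0.4845 -0.1794  0.113 ] q [-0.57  0.56  1.81 -0.    0.76  0.81] t 17.8
```

The stop is felt: the z moment is 0.4 Nm, and the lugs hold against lifting. I'll release and rise.

Emit:
{"method": "step_arm", "body": {
  "targets": "0 0 0 0;0 0 0 0;0 0 0 0;0 0 -2 0;0 0 -10 0;0 0 -25 0;0 0 -50 0;0 0 -80 0;0 0 -110 0;0 0 -130 0;0 0 -130 0",
  "gripper": 0.4
}}

```text
t: 18.9
tcp_pos: [0.4851, -0.1784, 0.2469]
tool_rot: [0.995, 0.096, 0.003, 0.002]
force: [0.2, -0.4, 0.2]
finger_gap: 0.597
gripper_force: 0.0
```

Emit:
{"method": "step_arm", "body": {
  "targets": "-20 0 0 0;-40 0 0 0;-40 0 0 0;-40 0 0 0"
}}

```text
t: 19.3
tcp_pos: [0.4439, -0.1849, 0.2429]
tool_rot: [0.995, 0.095, -0.0, -0.0]
force: [1.5, 0.3, 1.1]
finger_gap: 0.599
gripper_force: 0.0
```

```bash
python3 - <<'E'
from h import *
np.set_printoptions(precision=4,suppress=True)
C,im=snap('wrist','w5')
for q,z in dict(cap_lever=.1085,cap_center=.112,cap_grip=.1295).items():
    for r in manip.mark_of('wrist',q)[:2]: print(q,round(r['p'],2),np.round(r['position']),at('wrist',r['position'],z,C))
snap('scene','s2')
for q,z in dict(cap_lever=.1085,cap_center=.112,cap_grip=.1295).items():
    for r in manip.mark_of('scene',q)[:5]: print(q,round(r['p'],2),np.round(r['position']),at('scene',r['position'],z))
E
```

```text
cap_lever 0.96 [331. 277.] [ 0.4041 -0.1984  0.1085]
cap_center 0.86 [327. 171.] [ 0.4828 -0.1798  0.112 ]
cap_grip 0.91 [326. 175.] [ 0.4817 -0.179   0.1295]
cap_lever 0.87 [426. 198.] [0.363  0.3178 0.1085]
cap_lever 0.79 [508. 204.] [0.3872 0.5074 0.1085]
cap_lever 0.64 [207. 211.] [ 0.396  -0.1988  0.1085]
cap_center 0.83 [485. 188.] [0.3359 0.4619 0.112 ]
cap_center 0.67 [212. 240.] [ 0.485 -0.176  0.112]
cap_center 0.58 [212. 239.] [ 0.4816 -0.1769  0.112 ]
cap_grip 0.84 [210. 237.] [ 0.4892 -0.1759  0.1295]
cap_grip 0.81 [400. 176.] [0.3123 0.2577 0.1295]
cap_grip 0.56 [480. 180.] [0.3293 0.4491 0.1295]
```

View pics/w5.png

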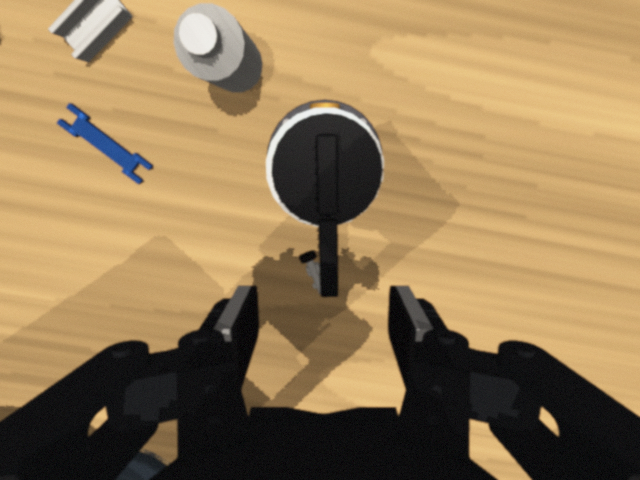

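The cap sits centred on the housing. Its lever has turned about 87° from the slot and points to (329,295); the gripper is open and clear. I'm handing in.

```bash
python3 -c "
from station import manip
print(manip.sign_off())"
```

```text
the job is handed in; nothing more can be done
None
```

The larger cap is locked in the filter housing: it turned about 87° to the stop and held against lifting, the gripper is open and clear, and the job was handed in at about 20 s (the hand-in returned no verdict).

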